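# Load and lock the annealing case

## Robot

A 6-joint arm with a two-finger parallel gripper is mounted at the origin on the work surface. World frame = base frame: x ahead of the robot, y to its left, z up, the work surface at z = 0. Lengths are in mm, angles in rad, forces in N, time in s.
With the tool pointing down it reaches from about 375 to 900 mm from the base axis. Payload 3.1 kg.
Tool frame: the origin (TCP) lies on the centre line of the jaws, within the pads' length; the fingertips stand 19 mm ahead of it and the grasp point (between the pads) is the TCP; z points along the fingers, y is the line along which they close (so a half turn about z gives the same grasp; the last joint's range is limited). The gripper opens to 85 mm and grips with 20 to 120 N. Pads are 22 mm wide; open, the fingers measure 114 mm over their backs; the gripper's body (76 mm by 85 mm) begins 54 mm behind the grasp point. The pads swing forward as they close: fully open they stand 13 mm farther back than shut.
Start: joints at [0.965, 0.527, 1.433, -0, 1.181, -0.178], TCP at [259.252, 568.67, 250.31] pointing down, gripper open.
Joint ranges: [-3.08, 3.08], [-0.75, 2.2], [0.22, 2.44], [-1.43, 4.57], [0, 2.65], [-2.85, 2.85]. Speed limits (rad/s): [2.79, 2.79, 3.14, 3.14, 3.14, 3.14].

## Interface

Orientations are given as a unit quaternion [w, x, y, z].
In Python, from bench import get_obs, grab_frame, camera_params, job_done gives the robot as it stands. The module is installed in compiled form; this text tells all that it offers.
- The arm moves only by the tool send_rows, never from a script. Its argument "steps" is a list that holds one entry, the list of rows, each a list of 4 numbers: the shift along the tool's x, y, z in units of 400 mm (1.0 is 400 mm), then the turn about the tool's z in units of 180 degrees (1.0 is 180 degrees). In form: [[[x, y, z, twist], ...]]. A call has 1 to 20 rows; each row is the pose to reach, as a shift and turn from the pose commanded when the call began, along the tool's axes at that moment, turning the shorter way round; what a row does not reach only later rows make up. A row lasts 1/8 s, in which the tool goes at most 62.5 mm and 10.7 degrees, less where a joint would pass 70% of its speed; a pose out of reach is approached as far as the arm can. A call with a number of a shift or a turn outside -1 to 1 is refused whole. A call with a gripper value outside its range is refused whole. "grip" is the closure, from -1 (fully open) to 1 (shut), set as the call begins (left out, the last holds). The fingers move at their own pace and stop on an object; "grip_force" is the grip in N (left out, the last holds). Time passes only in rows, so rows that repeat a pose let the fingers close. It gives the time, the measured TCP pose, the force, the opening and the grip force at its end, in the units of the state.
- get_obs(): the state, without advancing time (a new reading comes with each control period).
- grab_frame(name): name is "scene" or "top" or "wrist"; returns the picture (384x512x3 uint8, blue, green, red); there is no depth.
- camera_params(name): a dict with "mtx" (3x3 intrinsics, pixels), "world_to_cam" (4x4, takes a point from world to camera coordinates); the wrist camera has in their place "hand_eye" (4x4, takes a point from camera to tool coordinates, whose origin is the TCP and whose axes are the flange's). Camera axes: x right, y down, z forward; pixel columns grow to the right and rows downward; lengths in mm; the calibration is good to about 2 mm. A picture is of the moment at which its call begins: read the wrist's pose just before it. camera_params takes no time and is no camera call.
- job_done(): hands the job in; it is judged then, once.
The state is a dict: "t": time; "joints": joint angles; "joint_vel": joint speeds; "joint_efforts": joint torques, N m; "tool_pos": TCP position; "ee_rot": TCP orientation; "ft_force": force on the tool from outside, world axes, zero at the start; "moment": the same for the moment, N m; "finger_gap": finger opening in mm; "grip_force": force on a finger pad.
Only numpy, scipy, OpenCV 4.12 (cv2) and the standard library are available. Lean on these libraries where they do the work, as an engineer would, in place of code of your own. Each camera call takes 0.05 s, during which the arm holds its last target. There are 200 camera calls.

## Task

Lay every full-length printed link arm on the bench (there are two to four) into the lower half of the aluminium annealing case, flat on its floor side by side, none on top of another, and then swing the upper half shut until the halves meet edge to edge. Only then fit the loose black two-armed handle down onto the square latch shaft in front of the case until it is fully home, and turn it clockwise to its stop so that the latch tongue lies over the shut case; leave the handle on the shaft. Leave the other things on the bench where they are, the broken-off link stub included.

Things in the scene. Friction and masses are not known exactly. Their poses are not given: they have to be found in the camera images.
- link1: red printed link arm, a flat bar with a round boss at each end (dark dot on each boss), lying on the bench: 116 mm long along its x axis, web between the bosses 64 mm long, 16 mm wide (y) and 20 mm high (z), bosses 26 mm across, 35 to 70 g. Origin: its centre, 10 mm above the surface it lies on; it may lie either way up. It may be absent (2 to 4 of the four are there).
- link2: red printed link arm, a flat bar with a round boss at each end (dark dot on each boss), lying on the bench: 116 mm long along its x axis, web between the bosses 64 mm long, 16 mm wide (y) and 20 mm high (z), bosses 26 mm across, 35 to 70 g. Origin: its centre, 10 mm above the surface it lies on; it may lie either way up. It may be absent (2 to 4 of the four are there).
- link3: red printed link arm, a flat bar with a round boss at each end (dark dot on each boss), lying on the bench: 116 mm long along its x axis, web between the bosses 64 mm long, 16 mm wide (y) and 20 mm high (z), bosses 26 mm across, 35 to 70 g. Origin: its centre, 10 mm above the surface it lies on; it may lie either way up. It may be absent (2 to 4 of the four are there).
- link4: red printed link arm, a flat bar with a round boss at each end (dark dot on each boss), lying on the bench: 116 mm long along its x axis, web between the bosses 64 mm long, 16 mm wide (y) and 20 mm high (z), bosses 26 mm across, 35 to 70 g. Origin: its centre, 10 mm above the surface it lies on; it may lie either way up. It may be absent (2 to 4 of the four are there).
- handle: black handle lying flat on the bench: hub 36 x 36 mm, 26 mm high, with a square through-bore 16.4 x 16.4 mm, sides parallel to x and y; two arms along +x and -x (14 mm wide and high at mid-height, 136 mm tip to tip). Same either way up. Hub sides facing +y and -y are free to grip from above. Origin: hub centre, 13 mm above its underside; z is the bore's axis. 95 to 170 g.
- case_floor (a point): centre of the inner floor of the lower case half (fixed to the bench), 6 mm above the bench. x points from the latch shaft to the hinge (away from the robot), y left, z up. Inside 140 (x) by 210 mm (y); walls 6 mm thick, rim 30 mm above this floor; outside 152 x 222 mm. The latch pillar stands in front, 105 mm from here along -x.
- lid (a joint): hinge of the upper half, rad: 0 shut with rims edge to edge, 1.65 to 1.95 at the start (leaning back, away from the robot), at most 2.0. The hinge line runs along the case's y at the far rim. The hinge is stiff (0.35 N m): the upper half (350 g) stays where it is left, so it must be pushed fully home.
- lid_hinge (a point): middle of the hinge line, at the far outer edge of the case at rim height, 36 mm above the bench. The frame turns with the upper half: -x points along the half to its free edge, z out through its outer face, which is 20 mm from the hinge line.
- lid_edge (a point): middle of the free edge of the upper half, on its outer face: 152 mm from the hinge along the half. The half is a shell of 6 mm walls, 222 mm wide, 20 mm deep over all; shut, its top is 56 mm above the bench. Same axes as lid_hinge.
- latch (a joint): angle of the upright latch shaft, rad: 0 with the tongue pointing along the case's +y (clear of the case), growing clockwise seen from above; 0 to 0.4 at the start, stop at 1.4 with the tongue over the front edge of the shut case. Turns stiffly (0.12 N m) and stays where left.
- shaft_seat (a point): where the hub centre lies when the handle is fully home: on the shaft's axis, 79 mm above the bench. Shaft 14 x 14 mm, sides parallel to this frame's x and y (it turns with the latch; y is the tongue's direction). Shoulder 13 mm below, tip 21 mm above this point; the top 10 mm is a round cone 14 to 7 mm wide. Tongue 16 mm wide, reaching 58 mm from the axis, 58 to 64 mm above the bench.
- stub: broken-off half of a link arm, red, about 60 mm long with only one boss, 20 mm high, lying among the link arms: not to be loaded. Origin on its underside, 30 mm from the boss's centre.
- caliper: caliper with black slide, 220 mm long, lying at the far side of the bench; leave alone. Origin on its underside.
- scraper: scraper with wooden handle, 200 mm long, lying on the right; leave alone.
- bracket: red printed L bracket, 50 x 50 mm, 53 mm high, standing on the right; leave alone. Origin: centre of its underside.
Things that resemble listed ones, but are neither listed nor needed, are in the scene too. What is shaped like the link4 but turquoise is not meant. Leave any pink look-alike of the link2 alone.

How it is judged (in metres and radians):
On the way, in this order (a step that is already met when the one before it is completed fails the run):
1. all the link arms present lie in the lower half, flat, not stacked, the upper half still open (x of link1 in the frame of case_floor between -0.06 and 0.06 m and y of link1 in the frame of case_floor between -0.105 and 0.105 m and z of each of link1, link2, link3, link4 in the frame of case_floor below 0.022 m and angle between the x axis of each of link1, link2, link3, link4 and the z axis of case_floor, either way round above 1.4 rad and x of link2 in the frame of case_floor between -0.06 and 0.06 m and y of link2 in the frame of case_floor between -0.105 and 0.105 m and x of link3 in the frame of case_floor between -0.06 and 0.06 m and y of link3 in the frame of case_floor between -0.105 and 0.105 m and x of link4 in the frame of case_floor between -0.06 and 0.06 m and y of link4 in the frame of case_floor between -0.105 and 0.105 m and value of joint lid above 0.3 rad), for 0.2 s.
2. the upper half is shut over them (value of joint lid below 0.035 rad and x of link1 in the frame of case_floor between -0.06 and 0.06 m and y of link1 in the frame of case_floor between -0.105 and 0.105 m and z of each of link1, link2, link3, link4 in the frame of case_floor below 0.022 m and angle between the x axis of each of link1, link2, link3, link4 and the z axis of case_floor, either way round above 1.4 rad and x of link2 in the frame of case_floor between -0.06 and 0.06 m and y of link2 in the frame of case_floor between -0.105 and 0.105 m and x of link3 in the frame of case_floor between -0.06 and 0.06 m and y of link3 in the frame of case_floor between -0.105 and 0.105 m and x of link4 in the frame of case_floor between -0.06 and 0.06 m and y of link4 in the frame of case_floor between -0.105 and 0.105 m), for 0.2 s.
3. the handle is home on the shaft, not yet turned far (distance between handle and shaft_seat below 0.006 m and angle between the z axis of handle and the z axis of shaft_seat, either way round below 0.08 rad and value of joint lid below 0.035 rad and value of joint latch below 0.9 rad), for 0.2 s.
4. the handle has turned the latch to its stop (distance between handle and shaft_seat below 0.006 m and angle between the z axis of handle and the z axis of shaft_seat, either way round below 0.08 rad and value of joint lid below 0.035 rad and value of joint latch above 1.25 rad), for 0.2 s.
At the end, for the whole second after the job is handed in: Every link arm lies level (10 degrees) in the case, its centre within 60 mm (x) and 105 mm (y) of the floor centre and under 22 mm above it; lid below 0.035 rad; hub centre within 6 mm of shaft_seat, axes within 0.08 rad; latch beyond 1.25 rad; handle at rest (all of step 4 and x of link1 in the frame of case_floor between -0.06 and 0.06 m and y of link1 in the frame of case_floor between -0.105 and 0.105 m and z of each of link1, link2, link3, link4 in the frame of case_floor below 0.022 m and angle between the x axis of each of link1, link2, link3, link4 and the z axis of case_floor, either way round above 1.4 rad and x of link2 in the frame of case_floor between -0.06 and 0.06 m and y of link2 in the frame of case_floor between -0.105 and 0.105 m and x of link3 in the frame of case_floor between -0.06 and 0.06 m and y of link3 in the frame of case_floor between -0.105 and 0.105 m and x of link4 in the frame of case_floor between -0.06 and 0.06 m and y of link4 in the frame of case_floor between -0.105 and 0.105 m and linear speed of handle below 0.02 m/s); the robot touches nothing.
It fails at once if the stub was moved more than 6 cm (distance of stub from where it was at the start of the episode above 0.06 m).
It fails at once if the caliper was moved more than 6 cm (distance of caliper from where it was at the start of the episode above 0.06 m).
It fails at once if the scraper was moved more than 6 cm (distance of scraper from where it was at the start of the episode above 0.06 m).
It fails at once if the bracket was moved more than 6 cm (distance of bracket from where it was at the start of the episode above 0.06 m).
It fails at once if the latch was turned across before the case was shut (value of joint latch above 0.9 rad and value of joint lid above 0.15 rad).
Of link1, link2, link3, link4 only 2 to 4 are there at a start; the rules pass over those that are not, and their reading is None.
At some moment in a run one of link1, link2, link3, link4, handle may be knocked a few centimetres aside while the robot is not near it.
Once in a run the grip may slacken for a moment while it holds something.
It also fails if it takes over 210 s, if anything falls off the work surface, if the arm or the gripper's body presses on something with over 40 N, if the wrist force passes 120 N, or if a joint passes its speed limit or range.

## Working session

There is one attempt and no reset: what is moved stays moved. The work goes in short steps, Python scripts to look and compute and a tool call to move; the robot and the scene stay as the last step left them, time stands still between calls to the robot, and variables do not carry over. Pictures are saved under pics/ and viewed, at most 14 in all, crops included, and the job is handed in when it is done.

Besides the shell and the picture viewer there is one more tool, called after ">>>" as a command line: name --argument value ..., lists and objects as JSON in quotes. send_rows: Moves the arm, as the interface text tells. Its arguments: {"type":"object","properties":{"steps":{"type":"array","items":{"type":"array","items":{"type":"array","items":{"type":"number","minimum":-1,"maximum":1}}}},"grip":{"type":"number"},"grip_force":{"type":"number"}},"required":["steps"]}

```bash
mkdir -p pics; python3 - <<'E'
from bench import *
import cv2
for n in("scene","top"):
    cv2.imwrite(f"pics/{n}0.png",cv2.resize(grab_frame(n),(800,600),interpolation=cv2.INTER_CUBIC)); p=camera_params(n);print(n,p['mtx'].round(1).tolist(),p['world_to_cam'].round(3).tolist())
print(camera_params("wrist"))
print(get_obs())
E
```

```text
scene [[411.2, 0.0, 249.8], [0.0, 411.2, 190.5], [0.0, 0.0, 1.0]] [[0.789, 0.614, -0.017, -337.285], [0.393, -0.525, -0.755, -214.598], [-0.472, 0.589, -0.656, 1387.357], [0.0, 0.0, 0.0, 1.0]]
top [[462.8, 0.0, 251.1], [0.0, 462.8, 188.9], [0.0, 0.0, 1.0]] [[-0.018, -1.0, 0.012, -118.877], [-0.994, 0.017, -0.112, 517.692], [0.111, -0.014, -0.994, 1254.659], [0.0, 0.0, 0.0, 1.0]]
{'mtx': array([[318.49399459,   0.        , 255.29167393],
       [  0.        , 318.49399459, 196.18640053],
       [  0.        ,   0.        ,   1.        ]]), 'hand_eye': array([[ 2.93385431e-04, -9.63348923e-01, -2.68251312e-01,
         6.90558906e+01],
       [ 9.99999949e-01,  2.48616327e-04,  2.00860696e-04,
        -6.41217638e-01],
       [-1.26807279e-04, -2.68251358e-01,  9.63348947e-01,
        -1.23776353e+02],
       [ 0.00000000e+00,  0.00000000e+00,  0.00000000e+00,
         1.00000000e+00]])}
{'t': 0.1, 'joints': array([ 9.64491816e-01,  5.28409814e-01,  1.43378165e+00,  5.86577756e-05,
        1.18142759e+00, -1.78488182e-01]), 'joint_vel': array([-0.00021297, -0.00226319, -0.00197672,  0.00028336,  0.00087292,
       -0.00022662]), 'joint_efforts': array([-8.55302333e-04, -4.43304133e+01, -1.78586143e+01, -2.68264284e-04,
        3.93436974e-03,  3.43493639e-05]), 'tool_pos': array([258.8990819 , 568.17866192, 249.40657786]), 'ee_rot': array([-4.12512847e-04,  2.12291401e-01,  9.77205881e-01, -9.25821674e-04]), 'ft_force': array([-0.39432591,  0.48328162,  0.34517792]), 'moment': array([ 0.00189176, -0.0103821 , -0.00571537]), 'grip_force': 0.0, 'finger_gap': 85.66566021023468}
```

View pics/top0.png

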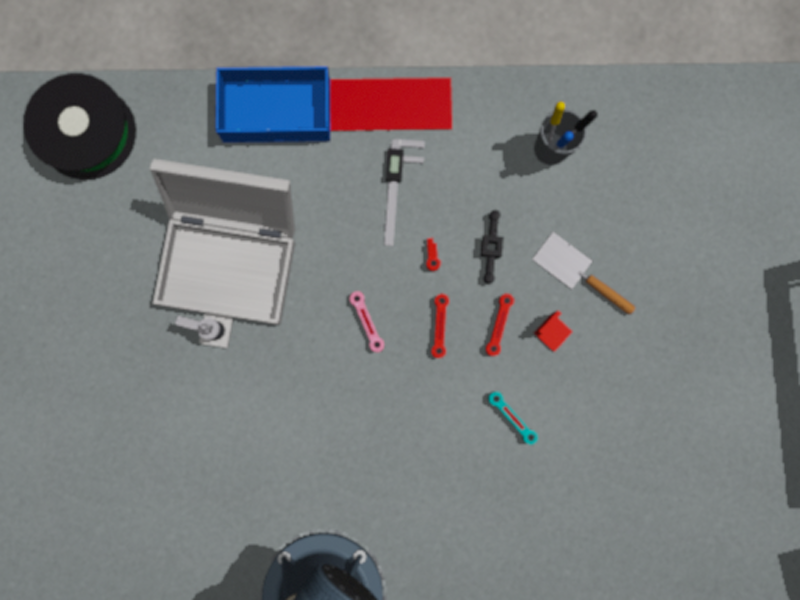

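View pics/scene0.png

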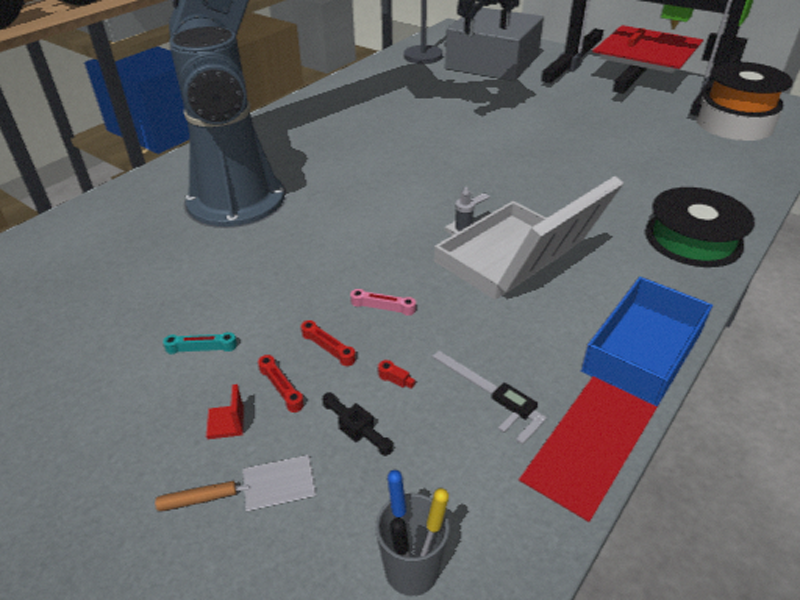

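Top view: full-length red links are at (439,326) and (500,325). Possible confusions are the pink link (366,321), turquoise link (512,418), red stub (432,255), red bracket (553,331) and red sheet (390,104). I choose the two red bars with two bosses. The handle is at (491,247), the case at (225,270) and the shaft at (209,328).

```bash
cat > h.py <<'E'
from bench import *
import numpy as np, cv2
from scipy.spatial.transform import Rotation as R
def tool():
    o=get_obs();q=o['ee_rot'];T=np.eye(4);T[:3,:3]=R.from_quat([q[1],q[2],q[3],q[0]]).as_matrix();T[:3,3]=o['tool_pos'];return T
def cam(n,T=None):
    p=camera_params(n)
    W=p['world_to_cam'] if n!='wrist' else np.linalg.inv(T@p['hand_eye'])
    return p['mtx'],W
def unproj(uv,z,K,W):
    uv=np.atleast_2d(np.array(uv,float)); d=np.c_[(uv-K[:2,2])/K[0,0],np.ones(len(uv))]@W[:3,:3]
    c=-W[:3,:3].T@W[:3,3]; return (c+d*((z-c[2])/d[:,2])[:,None])
def proj(P,K,W):
    P=np.atleast_2d(P);c=P@W[:3,:3].T+W[:3,3];return c[:,:2]/c[:,2:]*K[0,0]+K[:2,2]
def redmask(im):
    h=cv2.cvtColor(im,cv2.COLOR_BGR2HSV);return (((h[...,0]<6)|(h[...,0]>174))&(h[...,1]>190)&(h[...,2]>70)).astype(np.uint8)
def darkmask(im): return (im.max(2)<62).astype(np.uint8)
def blobs(m,z,K,W,amin=60,amax=9000):
    n,l,s,c=cv2.connectedComponentsWithStats(m)
    for i in range(1,n):
        if amin<s[i,4]<amax:
            ys,xs=np.nonzero(l==i);P=unproj(np.c_[xs,ys],z,K,W)[:,:2].astype(np.float32)
            r=cv2.minAreaRect(P);w,v=np.linalg.eigh(np.cov(P.T));a=np.degrees(np.arctan2(v[1,1],v[0,1]))
            print('px',c[i].round(),'area',s[i,4],'rect c',np.round(r[0],1),'size',np.round(r[1],1),'mean',P.mean(0).round(1),'axis deg',round(a%180,1))
E
python3 - <<'E'
from h import *
im=grab_frame("top");K,W=cam("top")
print("red");blobs(redmask(im),18,K,W,60,900)
print("dark");blobs(darkmask(im),13,K,W,60,900)
g=cv2.resize(im[95:230,90:200],None,fx=5,fy=5,interpolation=cv2.INTER_CUBIC)[:600]
w=cv2.resize(im[130:240,215:365],None,fx=4,fy=4,interpolation=cv2.INTER_CUBIC)
cv2.imwrite("pics/case.png",g);cv2.imwrite("pics/links.png",w)
E
```

```text
red
px [276. 163.] area 91 rect c [ 590.7 -201.1] size [19.7 54.3] mean [ 588.3 -199.8] axis deg 3.1
px [281. 208.] area 188 rect c [ 462.  -211.8] size [ 19.9 107.4] mean [ 462.7 -210.6] axis deg 174.6
px [319. 208.] area 195 rect c [ 461.5 -317.8] size [ 22.1 109.4] mean [ 460.4 -316.4] axis deg 162.4
px [353. 212.] area 271 rect c [ 449.7 -415.8] size [44.2 56.8] mean [ 447.1 -412.7] axis deg 163.7
dark
px [367.  81.] area 294 rect c [ 829.5 -468. ] size [52.5 88.3] mean [ 826.5 -469.2] axis deg 130.8
px [349.  97.] area 199 rect c [ 779.5 -415.7] size [63.9 39.5] mean [ 778.5 -416.1] axis deg 47.6
px [251. 106.] area 112 rect c [ 758.9 -134. ] size [27.4 59.5] mean [ 756.4 -133. ] axis deg 173.0
px [314. 158.] area 318 rect c [ 604.4 -307.8] size [ 36.1 131.3] mean [ 603.7 -307.2] axis deg 172.7
```

View pics/case.png

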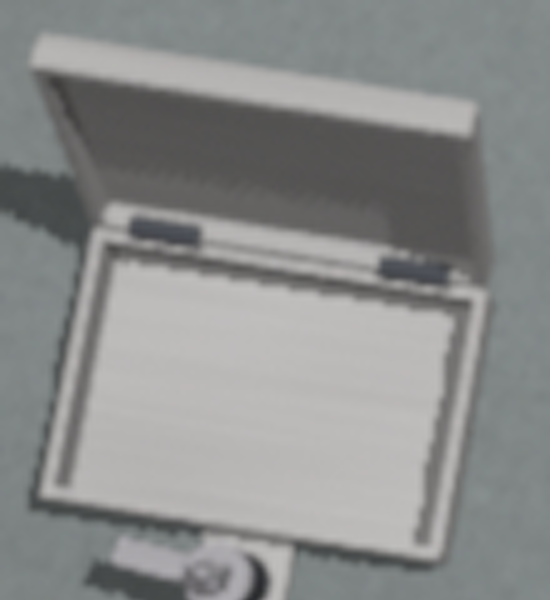

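View pics/links.png

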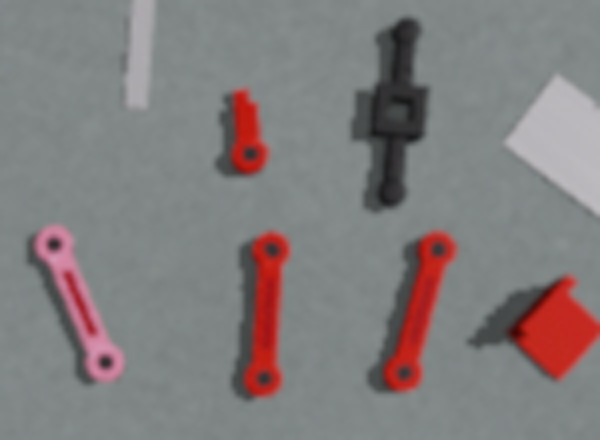

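Case crop: outer rim corners are near-left (36,498), near-right (442,558), far-right (488,290) and far-left (95,228). The shaft tip is near (212,578). Links crop: the links' bosses are at (271,249)/(263,380) and (437,249)/(402,373). The stub with one boss at (247,140) and the pink link at (80,300) are clearly different.

```bash
python3 - <<'E'
from h import *
from scipy.optimize import least_squares
K,W=cam("top")
px=lambda u,s,o:(np.array(u)+.5)/s-.5+np.array(o)
C=px([[36,498],[442,558],[488,290],[95,228]],5,(90,95))
P=unproj(C,36,K,W)[:,:2];print(P.round(1))
M=np.array([[-76,111],[-76,-111],[76,-111],[76,111]])
def f(p):
    c,s=np.cos(p[2]),np.sin(p[2]);return (M@np.array([[c,s],[-s,c]])+p[:2]-P).ravel()
r=least_squares(f,[600,150,-.1]);print(r.x,np.degrees(r.x[2]),r.fun.round(1))
x=r.x;print('shaft pred',x[0]-105*np.cos(x[2]),x[1]-105*np.sin(x[2]),'seen tip',unproj(px([[212,576]],5,(90,95)),100,K,W))
for b in([[271,249],[263,380]],[[437,249],[402,373]]):
    B=unproj(px(b,4,(215,130)),20,K,W)[:,:2];d=B[0]-B[1];print(B.round(1),B.mean(0).round(1),np.linalg.norm(d).round(1),np.degrees(np.arctan2(d[1],d[0])).round(1))
h=unproj(px([[407,29],[391,192],[399,113]],4,(215,130)),13,K,W);print(h.round(1))
T=tool();print(T.round(3))
E
```

```text
[[507.4 296.3]
 [470.5  73.6]
 [619.5  48. ]
 [658.  266.4]]
[ 5.63878965e+02  1.71086827e+02 -1.73701824e-01] -9.95238140678292 [ 0.8 -2.7 -0.7  1.2  0.   0.6 -0.1  0.9]
shaft pred 460.45903298693014 189.23393948751084 seen tip [[458.25776268 183.82623408 100.        ]]
[[ 506.9 -215.4]
 [ 415.6 -207.5]] [ 461.3 -211.5] 91.6 -4.9
[[ 504.9 -331.7]
 [ 418.8 -304.2]] [ 461.9 -318. ] 90.4 -17.7
[[ 663.7 -317.1   13. ]
 [ 546.7 -301.8   13. ]
 [ 603.1 -309.4   13. ]]
[[-9.10000e-01  4.15000e-01 -1.00000e-03  2.58961e+02]
 [ 4.15000e-01  9.10000e-01 -1.00000e-03  5.68241e+02]
 [ 0.00000e+00 -2.00000e-03 -1.00000e+00  2.49548e+02]
 [ 0.00000e+00  0.00000e+00  0.00000e+00  1.00000e+00]]
```

```bash
cat >> h.py <<'E'
def row(x,y,z,phi):
    "row from present pose to world xyz with tool x at yaw phi (deg), tool down"
    T=tool();d=T[:3,:3].T@(np.array([x,y,z])-T[:3,3]);p0=np.degrees(np.arctan2(T[1,0],T[0,0]))
    t=-((phi-p0+180)%360-180);r=np.r_[d/400,t/180].round(4).tolist()
    print(r,'yaw now',round(p0,1),'mm',np.linalg.norm(d).round(0),'twist',round(t,1));return r
E
python3 - <<'E'
from h import *
row(480,190,250,175);row(470,-265,250,175)
E
```

```text
[-0.8951, -0.6311, -0.0003, -0.1084] yaw now 155.5 mm 438.0 twist -19.5
[-1.3443, -1.6765, 0.0013, -0.1084] yaw now 155.5 mm 860.0 twist -19.5
```

>>> send_rows --steps '[[[-0.895,-0.631,0,-0.108],[-0.895,-0.631,0,-0.108],[-0.895,-0.631,0,-0.108],[-0.895,-0.631,0,-0.108],[-0.895,-0.631,0,-0.108],[-0.895,-0.631,0,-0.108],[-0.895,-0.631,0,-0.108],[-0.895,-0.631,0,-0.108],[-0.895,-0.631,0,-0.108]]]'

```text
t: 1.27
tool_pos: [479.9, 190.4, 250.0]
ee_rot: [-0.001, 0.045, 0.999, 0.0]
ft_force: [-0.3, 0.0, -0.5]
finger_gap: 85.0
grip_force: 0.0
```

```bash
python3 - <<'E'
from h import *
print(get_obs()['tool_pos']);row(470,-205,250,175)
E
```

```text
[479.85393182 190.36796136 250.02009241]
[-0.0641, -0.9866, -0.0003, -0.0008] yaw now 174.9 mm 395.0 twist -0.1
```

>>> send_rows --steps '[[[-0.064,-0.987,0,0],[-0.064,-0.987,0,0],[-0.064,-0.987,0,0],[-0.064,-0.987,0,0],[-0.064,-0.987,0,0],[-0.064,-0.987,0,0],[-0.064,-0.987,0,0],[-0.064,-0.987,0,0],[-0.064,-0.987,0,0]]]'

```text
t: 2.4
tool_pos: [470.6, -202.4, 250.1]
ee_rot: [-0.001, 0.043, 0.999, 0.001]
ft_force: [0.1, -0.1, 0.7]
finger_gap: 85.2
grip_force: 0.0
```

```bash
python3 - <<'E'
from h import *
T=tool();im=grab_frame("wrist");K,W=cam("wrist",T);print(T[:3,3])
blobs(redmask(im),18,K,W,300,30000)
cv2.imwrite("pics/w1.png",im)
row(461,-211.5,100,175)
E
```

```text
[ 470.6305368  -202.36925924  250.05305024]
px [244. 161.] area 1440 rect c [ 460.4 -214.7] size [ 24.  113.5] mean [ 458.5 -214.3] axis deg 175.0
px [150. 168.] area 1432 rect c [ 460.3 -321.4] size [ 25.4 115.6] mean [ 458.1 -320.7] axis deg 162.6
px [ 62. 164.] area 1510 rect c [ 451.5 -425. ] size [40.  77.7] mean [ 443.7 -418.6] axis deg 146.5
px [261. 262.] area 537 rect c [ 585.7 -205.6] size [23.2 61. ] mean [ 584.5 -204.4] axis deg 5.8
[0.0217, -0.0253, 0.3753, 0.0005] yaw now 175.1 mm 151.0 twist 0.1
```

View pics/w1.png

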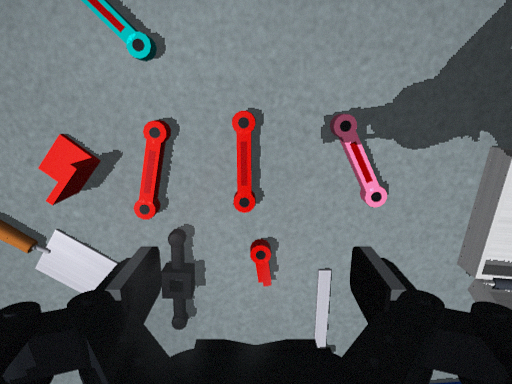

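Wrist view: links are at (244,161) and (150,168), the stub at (261,262), the handle at (178,278) and the pink link at (360,160). I will grasp link A now.

>>> send_rows --steps '[[[0.022,-0.02,0.375,0],[0.022,-0.02,0.375,0],[0.022,-0.02,0.375,0],[0.022,-0.02,0.375,0],[0.022,-0.02,0.48,0],[0.022,-0.02,0.567,0],[0.022,-0.02,0.567,0],[0.022,-0.02,0.567,0]]]' --grip -0.5

```text
t: 3.45
tool_pos: [462.6, -212.4, 25.3]
ee_rot: [0.001, 0.044, 0.999, -0.001]
ft_force: [1.1, -0.1, 0.3]
finger_gap: 64.1
grip_force: 0.0
```

>>> send_rows --steps '[[[0,0,0,0],[0,0,0,0],[0,0,0,0],[0,0,0,0],[0,0,0,0],[0,0,0,0]]]' --grip 1 --grip_force 50

```text
t: 4.2
tool_pos: [461.9, -212.6, 24.6]
ee_rot: [0.001, 0.044, 0.999, -0.001]
ft_force: [-0.3, 0.5, 6.3]
finger_gap: 14.9
grip_force: 49.7
```

>>> send_rows --steps '[[[0,0,-0.15,0],[0,0,-0.3,0],[0,0,-0.37,0],[0,0,-0.37,0],[0,0,-0.37,0]]]'

```text
t: 4.82
tool_pos: [460.7, -211.7, 170.9]
ee_rot: [-0.001, 0.044, 0.999, 0.0]
ft_force: [0.1, 0.1, -1.0]
finger_gap: 14.5
grip_force: 54.9
```

```bash
python3 - <<'E'
from h import *
T=tool();im=grab_frame("wrist");K,W=cam("wrist",T);print(T[:3,3],get_obs()['finger_gap'])
cv2.imwrite("pics/w2.png",im)
c,s=np.cos(-.1737),np.sin(-.1737)
cf=np.array([563.9,171.1]);R2=np.array([[c,-s],[s,c]])
for y in(45,-45): print(cf+R2@[0,y])
blobs(redmask(im),T[2,3]-5,K,W,500,90000)
p=cf+R2@[0,-45]
row(*p,150,170)
E
```

```text
[ 460.68529169 -211.74009034  170.90447534] 14.538362740456762
[571.67725308 215.42284213]
[556.12274692 126.77715787]
px [255. 238.] area 7796 rect c [ 451.  -211.1] size [25.1 99.4] mean [ 447.8 -210.9] axis deg 175.0
px [135. 193.] area 2172 rect c [ 423.4 -259.9] size [12.7 54.6] mean [ 422.  -259.2] axis deg 161.8
px [ 27. 189.] area 2632 rect c [ 418.4 -308.1] size [22.1 43.1] mean [ 416.  -303.7] axis deg 138.8
[-0.1635, 0.8637, 0.0518, 0.0273] yaw now 174.9 mm 352.0 twist 4.9
```

View pics/w2.png

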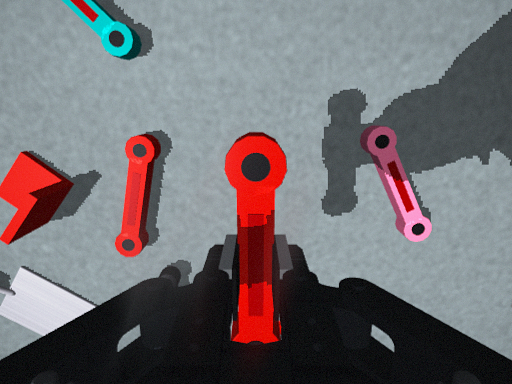

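The picture shows the link held mid-web, with its boss at (256,167) and its axis along the tool x.

```bash
python3 - <<'E'
from h import *
row(571.7,215.4,130,170)
E
```

```text
[-0.1828, 1.0878, 0.1021, 0.0273] yaw now 174.9 mm 443.0 twist 4.9
```

>>> send_rows --steps '[[[-0.168,1.0,0.05,0.027],[-0.168,1.0,0.05,0.027],[-0.168,1.0,0.05,0.027],[-0.168,1.0,0.05,0.027],[-0.168,1.0,0.05,0.027],[-0.168,1.0,0.05,0.027],[-0.168,1.0,0.05,0.027],[-0.168,1.0,0.05,0.027],[-0.168,1.0,0.05,0.027]]]'

```text
t: 6.0
tool_pos: [562.5, 179.6, 150.0]
ee_rot: [-0.002, 0.086, 0.996, -0.001]
ft_force: [0.0, -0.3, -1.4]
finger_gap: 14.4
grip_force: 55.0
```

```bash
python3 - <<'E'
from h import *
T=tool();im=grab_frame("wrist");K,W=cam("wrist",T);print(T[:3,3],get_obs()['finger_gap'])
cv2.imwrite("pics/w3.png",im)
im2=grab_frame("top");K2,W2=cam("top");blobs(redmask(im2),18,K2,W2,60,900)
row(571.7,215.4,100,170);row(571.7,215.4,31,170)
E
```

```text
[562.53460352 179.64366978 149.99595801] 14.531690980175329
px [276. 163.] area 91 rect c [ 590.7 -201.1] size [19.7 54.3] mean [ 588.3 -199.8] axis deg 3.1
px [128. 180.] area 102 rect c [546.5 217.2] size [48.1 19.5] mean [547.6 216.4] axis deg 178.6
px [319. 208.] area 195 rect c [ 461.5 -317.8] size [ 22.1 109.4] mean [ 460.  -316.3] axis deg 162.6
px [353. 212.] area 268 rect c [ 449.7 -415.8] size [44.2 56.8] mean [ 446.8 -412.7] axis deg 162.5
[-0.0057, 0.0936, 0.1268, -0.0001] yaw now 170.0 mm 63.0 twist -0.0
[-0.006, 0.0938, 0.2993, -0.0001] yaw now 170.0 mm 125.0 twist -0.0
```

View pics/w3.png

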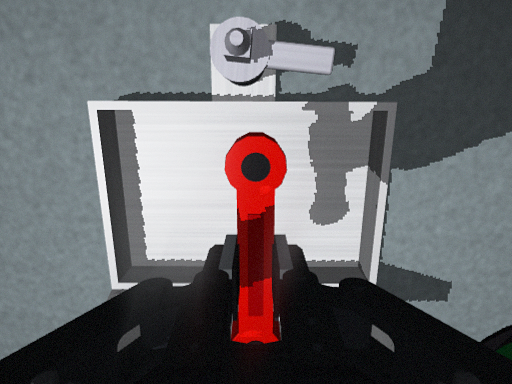

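Wrist view: the case's near rim corners are at (89,101) and (397,101), the far ones at about (110,290) and (378,290), and the shaft tip is at (237,38) with the tongue to its right.

```bash
python3 - <<'E'
from h import *
T=tool();K,W=cam("wrist",T)
P=unproj([[89,101],[397,101],[110,290],[379,290]],36,K,W);print(P.round(1))
n=P[:2].mean(0)[:2];d=P[0]-P[1];a=np.arctan2(-d[0],d[1]);
a=np.arctan2(d[1],d[0]);a=np.degrees(a);print('width',np.linalg.norm(d),'dir',a)
th=np.radians(a+90 if a<0 else a-90);print('yaw',np.degrees(th));print('ctr',n+76*np.array([np.cos(th),np.sin(th)]))
print('shaft',n-29*np.array([np.cos(th),np.sin(th)]),unproj([[237,38]],99,K,W),unproj([[268,45],[333,58]],64,K,W))
E
```

```text
[[469.5  73.8  36. ]
 [507.9 291.6  36. ]
 [619.8  43.6  36. ]
 [659.3 267.9  36. ]]
width 221.18643805708723 dir -100.00124390327827
yaw -10.001243903278265
ctr [563.50936457 169.4707494 ]
shaft [460.10494637 187.706053  ] [[459.98030968 187.4037094   99.        ]] [[460.05481672 204.54622063  64.        ]
 [474.18129705 242.57127446  64.        ]]
```

>>> send_rows --steps '[[[-0.005,0.09,0.05,0],[-0.005,0.09,0.15,0],[-0.005,0.09,0.22,0],[-0.005,0.09,0.27,0],[-0.005,0.09,0.296,0],[-0.005,0.09,0.296,0],[-0.005,0.09,0.296,0]]]'

```text
t: 6.98
tool_pos: [572.7, 215.4, 34.1]
ee_rot: [0.001, 0.087, 0.996, 0.0]
ft_force: [-0.2, 0.6, 0.1]
finger_gap: 14.4
grip_force: 55.0
```

>>> send_rows --steps '[[[0,0,0,0],[0,0,0,0],[0,0,0,0],[0,0,-0.05,0],[0,0,-0.15,0],[0,0,-0.3,0],[0,0,-0.45,0],[0,0,-0.45,0]]]' --grip 0

```text
t: 7.98
tool_pos: [575.5, 216.2, 220.6]
ee_rot: [0.007, 0.086, 0.996, 0.002]
ft_force: [0.4, -0.4, 0.1]
finger_gap: 42.8
grip_force: 0.0
```

```bash
python3 - <<'E'
from h import *
im2=grab_frame("top");K2,W2=cam("top");print(get_obs()['tool_pos']);blobs(redmask(im2),18,K2,W2,60,900)
row(461,-200,210,162);row(461,-320,140,162)
E
```

```text
[573.40143892 215.77175162 217.34262991]
px [127. 171.] area 223 rect c [573.1 218.4] size [ 23.7 109.4] mean [573.1 218.3] axis deg 170.6
px [276. 163.] area 92 rect c [ 590.7 -201.1] size [19.7 54.3] mean [ 588.1 -199.7] axis deg 2.6
px [319. 208.] area 194 rect c [ 461.5 -317.8] size [ 22.1 109.4] mean [ 460.2 -316.4] axis deg 162.4
px [353. 212.] area 271 rect c [ 449.7 -415.8] size [44.2 56.8] mean [ 447.1 -412.7] axis deg 163.7
[0.0979, -1.0723, 0.0148, 0.0449] yaw now 170.1 mm 431.0 twist 8.1
[0.0475, -1.3683, 0.1894, 0.0449] yaw now 170.1 mm 553.0 twist 8.1
```

>>> send_rows --steps '[[[0.098,-1.0,0.015,0.045],[0.098,-1.0,0.015,0.045],[0.098,-1.0,0.015,0.045],[0.098,-1.0,0.015,0.045],[0.098,-1.0,0.015,0.045],[0.098,-1.0,0.015,0.045],[0.098,-1.0,0.015,0.045],[0.098,-1.0,0.015,0.045],[0.098,-1.0,0.015,0.045]]]'

```text
t: 9.15
tool_pos: [463.6, -170.7, 206.4]
ee_rot: [-0.001, 0.157, 0.988, 0.001]
ft_force: [-0.6, 0.6, -0.0]
finger_gap: 42.5
grip_force: 0.0
```

```bash
python3 - <<'E'
from h import *
T=tool();im=grab_frame("wrist");K,W=cam("wrist",T);print(T[:3,3])
blobs(redmask(im),18,K,W,300,30000)
row(461,-320,23.5,162)
E
```

```text
[ 463.61646736 -170.72146461  206.4304433 ]
px [23. 65.] area 352 rect c [ 296.2 -339.4] size [45.6  6. ] mean [ 296.2 -339.4] axis deg 40.4
px [342. 159.] area 329 rect c [470.8 -82.9] size [49.7  6.5] mean [470.6 -83. ] axis deg 22.5
px [116. 217.] area 1603 rect c [ 459.7 -321.8] size [ 25.2 117.4] mean [ 457.5 -320.8] axis deg 162.1
px [ 25. 233.] area 1525 rect c [ 454.9 -425.7] size [40.  88.8] mean [ 443.2 -419.1] axis deg 139.5
px [260. 289.] area 676 rect c [ 584.4 -205.7] size [24.5 62.9] mean [ 583.7 -204.3] axis deg 3.8
[-0.1093, -0.3584, 0.4573, 0.0002] yaw now 162.0 mm 236.0 twist 0.0
```

>>> send_rows --steps '[[[-0.109,-0.358,0.2,0],[-0.109,-0.358,0.2,0],[-0.109,-0.358,0.2,0],[-0.109,-0.358,0.2,0],[-0.109,-0.358,0.35,0],[-0.109,-0.358,0.43,0],[-0.109,-0.358,0.458,0],[-0.109,-0.358,0.458,0],[-0.109,-0.358,0.458,0]]]' --grip -0.5

```text
t: 10.32
tool_pos: [462.5, -321.7, 25.4]
ee_rot: [0.001, 0.156, 0.988, -0.001]
ft_force: [0.3, -0.4, 0.5]
finger_gap: 64.1
grip_force: 0.0
```

>>> send_rows --steps '[[[0,0,0,0],[0,0,0,0],[0,0,0,0],[0,0,0,0],[0,0,0,0],[0,0,0,0]]]' --grip 1

```text
t: 11.08
tool_pos: [461.7, -321.9, 24.7]
ee_rot: [0.0, 0.157, 0.988, -0.0]
ft_force: [-0.1, 0.4, 5.7]
finger_gap: 14.8
grip_force: 50.7
```

>>> send_rows --steps '[[[0,0,-0.15,0],[0,0,-0.3,0],[0,0,-0.37,0],[0,0,-0.37,0],[0,0,-0.37,0]]]'

```text
t: 11.7
tool_pos: [460.6, -320.8, 170.8]
ee_rot: [-0.001, 0.157, 0.988, 0.001]
ft_force: [-0.2, 0.6, -0.9]
finger_gap: 14.4
grip_force: 49.9
```

```bash
python3 - <<'E'
from h import *
row(555.7,125.2,150,170)
E
```

```text
[0.1192, 1.1337, 0.0535, -0.0447] yaw now 162.0 mm 456.0 twist -8.0
```

>>> send_rows --steps '[[[0.119,1.0,0.05,-0.045],[0.119,1.0,0.05,-0.045],[0.119,1.0,0.05,-0.045],[0.119,1.0,0.05,-0.045],[0.119,1.0,0.05,-0.045],[0.119,1.0,0.05,-0.045],[0.119,1.0,0.05,-0.045],[0.119,1.0,0.05,-0.045],[0.119,1.0,0.05,-0.045]]]'

```text
t: 12.82
tool_pos: [539.0, 73.1, 150.6]
ee_rot: [-0.002, 0.087, 0.996, -0.0]
ft_force: [0.3, -0.5, -0.4]
finger_gap: 14.4
grip_force: 49.9
```

```bash
python3 - <<'E'
from h import *
print(get_obs()['finger_gap']);row(555.7,125.2,32,170)
E
```

```text
14.352137512135636
[-0.0195, 0.1358, 0.2962, 0.0004] yaw now 170.1 mm 131.0 twist 0.1
```

>>> send_rows --steps '[[[-0.0195,0.136,0.05,0],[-0.0195,0.136,0.07,0],[-0.0195,0.136,0.17,0],[-0.0195,0.136,0.23,0],[-0.0195,0.136,0.27,0],[-0.0195,0.136,0.295,0],[-0.0195,0.136,0.295,0],[-0.0195,0.136,0.295,0]]]'

```text
t: 13.82
tool_pos: [557.6, 125.7, 34.6]
ee_rot: [0.001, 0.087, 0.996, 0.0]
ft_force: [-0.1, -0.1, -0.1]
finger_gap: 14.8
grip_force: 49.8
```

>>> send_rows --steps '[[[0,0,0,0],[0,0,0,0],[0,0,0,0],[0,0,-0.05,0],[0,0,-0.15,0],[0,0,-0.3,0],[0,0,-0.5,0],[0,0,-0.5,0]]]' --grip 0

```text
t: 14.82
tool_pos: [559.2, 126.0, 238.8]
ee_rot: [0.004, 0.086, 0.996, 0.001]
ft_force: [0.4, 0.6, -0.8]
finger_gap: 42.8
grip_force: 0.0
```

```bash
python3 - <<'E'
from h import *
im2=grab_frame("top");K2,W2=cam("top");print(get_obs()['tool_pos']);blobs(redmask(im2),20,K2,W2,60,900)
im=grab_frame("scene");cv2.imwrite("pics/s2.png",cv2.resize(im[100:240,250:450],None,fx=4,fy=4,interpolation=cv2.INTER_CUBIC))
K,W=cam("scene")
c,s=np.cos(np.radians(-10)),np.sin(np.radians(-10))
Rz=np.array([[c,-s,0],[s,c,0],[0,0,1]]);H=np.array([563.5,169.5,36])+Rz@[76,0,0]
for a in(1.65,1.75,1.85,1.95):
    # corners of free edge on outer face & rim edge
    out=[]
    for q in([-152,111,20],[-152,-111,20],[-152,-111,0]):
        x,y,z=q;v=np.array([x*np.cos(a)+z*np.sin(a),y,-x*np.sin(a)+z*np.cos(a)])
        P=H+Rz@v;out.append(np.r_[P,(proj(P,K,W)[0]+.5-[250,100])*4-.5])
    print(a,np.round(out,0).tolist())
E
```

```text
[559.39955911 126.05267932 239.38603248]
px [276. 163.] area 90 rect c [ 590.4 -201. ] size [19.7 54.2] mean [ 588.  -199.6] axis deg 3.1
px [158. 182.] area 149 rect c [543.8 132.2] size [20.4 80.6] mean [541.8 130.8] axis deg 170.0
px [353. 212.] area 269 rect c [ 449.6 -415.4] size [44.1 56.5] mean [ 446.9 -412.2] axis deg 164.0
1.65 [[689.0, 260.0, 186.0, 547.0, 31.0], [651.0, 41.0, 186.0, 333.0, 161.0], [631.0, 45.0, 188.0, 307.0, 145.0]]
1.75 [[704.0, 257.0, 182.0, 565.0, 44.0], [665.0, 39.0, 182.0, 352.0, 176.0], [646.0, 42.0, 186.0, 327.0, 158.0]]
1.85 [[718.0, 255.0, 177.0, 582.0, 60.0], [679.0, 36.0, 177.0, 370.0, 194.0], [660.0, 40.0, 182.0, 345.0, 173.0]]
1.95 [[731.0, 253.0, 170.0, 598.0, 77.0], [693.0, 34.0, 170.0, 387.0, 213.0], [674.0, 37.0, 177.0, 364.0, 190.0]]
```

View pics/s2.png

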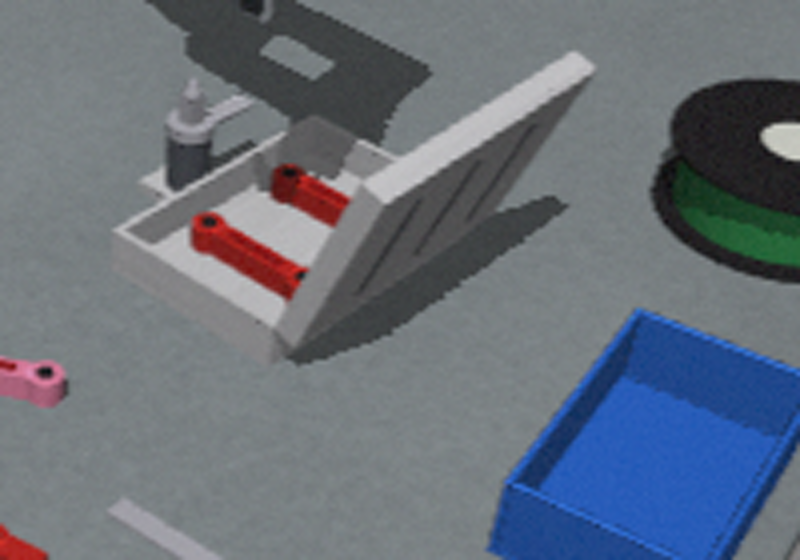

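Scene crop: both links lie flat in the case at (250,255) and (310,195). The lid is open, with its outer corner at (387,205), so about 1.92 rad. Next I will shut the lid from behind with closed fingers.

```bash
python3 - <<'E'
from h import *
row(743,138,270,170);row(743,138,164,170)
# rows for push, from tcp local (182,0) z164
o=[]
for a in np.r_[np.linspace(1.95,1.571,8),np.linspace(1.48,0.1,28)]:
    if a>1.571:x=-152*np.cos(a)+20*np.sin(a);z=152*np.sin(a)+20*np.cos(a)-28
    else:x=-120*np.cos(a)+20*np.sin(a);z=120*np.sin(a)+20*np.cos(a)
    X=76+x+11;Z=36+z+19;o.append([round(float(a),2),round((182-X)/400,3),0,round((164-Z)/400,3)])
print(*o,sep='\n')
E
```

```text
[-0.4497, 0.1091, -0.0794, 0.0005] yaw now 170.1 mm 188.0 twist 0.1
[-0.448, 0.1088, 0.1856, 0.0005] yaw now 170.1 mm 199.0 twist 0.1
[1.95, np.float64(0.05), 0, np.float64(0.008)]
[1.9, np.float64(0.069), 0, np.float64(-0.002)]
[1.84, np.float64(0.088), 0, np.float64(-0.01)]
[1.79, np.float64(0.107), 0, np.float64(-0.018)]
[1.73, np.float64(0.127), 0, np.float64(-0.024)]
[1.68, np.float64(0.147), 0, np.float64(-0.03)]
[1.63, np.float64(0.167), 0, np.float64(-0.034)]
[1.57, np.float64(0.187), 0, np.float64(-0.027)]
[1.48, np.float64(0.215), 0, np.float64(-0.031)]
[1.43, np.float64(0.23), 0, np.float64(-0.032)]
[1.38, np.float64(0.246), 0, np.float64(-0.032)]
[1.33, np.float64(0.261), 0, np.float64(-0.031)]
[1.28, np.float64(0.277), 0, np.float64(-0.029)]
[1.22, np.float64(0.292), 0, np.float64(-0.027)]
[1.17, np.float64(0.308), 0, np.float64(-0.023)]
[1.12, np.float64(0.323), 0, np.float64(-0.02)]
[1.07, np.float64(0.337), 0, np.float64(-0.015)]
[1.02, np.float64(0.352), 0, np.float64(-0.009)]
[0.97, np.float64(0.366), 0, np.float64(-0.003)]
[0.92, np.float64(0.38), 0, np.float64(0.004)]
[0.87, np.float64(0.394), 0, np.float64(0.011)]
[0.82, np.float64(0.407), 0, np.float64(0.02)]
[0.76, np.float64(0.419), 0, np.float64(0.029)]
[0.71, np.float64(0.432), 0, np.float64(0.038)]
[0.66, np.float64(0.443), 0, np.float64(0.049)]
[0.61, np.float64(0.455), 0, np.float64(0.059)]
[0.56, np.float64(0.465), 0, np.float64(0.071)]
[0.51, np.float64(0.475), 0, np.float64(0.083)]
[0.46, np.float64(0.485), 0, np.float64(0.095)]
[0.41, np.float64(0.493), 0, np.float64(0.108)]
[0.36, np.float64(0.501), 0, np.float64(0.121)]
[0.3, np.float64(0.509), 0, np.float64(0.135)]
[0.25, np.float64(0.515), 0, np.float64(0.149)]
[0.2, np.float64(0.521), 0, np.float64(0.163)]
[0.15, np.float64(0.527), 0, np.float64(0.178)]
[0.1, np.float64(0.531), 0, np.float64(0.193)]
```

>>> send_rows --steps '[[[-0.1,0.05,-0.08,0],[-0.3,0.109,-0.08,0],[-0.45,0.109,-0.08,0],[-0.45,0.109,-0.08,0],[-0.45,0.109,-0.08,0],[-0.45,0.109,0.05,0],[-0.45,0.109,0.15,0],[-0.45,0.109,0.186,0],[-0.45,0.109,0.186,0],[-0.45,0.109,0.186,0]]]' --grip 1

```text
t: 16.18
tool_pos: [743.0, 137.9, 161.9]
ee_rot: [0.002, 0.086, 0.996, 0.0]
ft_force: [-0.2, 0.2, -0.0]
finger_gap: -0.0
grip_force: 0.0
```

>>> send_rows --steps '[[[0.05,0,0.008,0],[0.069,0,-0.002,0],[0.088,0,-0.01,0],[0.107,0,-0.018,0],[0.127,0,-0.024,0],[0.147,0,-0.03,0],[0.167,0,-0.034,0],[0.187,0,-0.028,0],[0.215,0,-0.031,0],[0.23,0,-0.032,0],[0.246,0,-0.032,0],[0.261,0,-0.031,0],[0.277,0,-0.029,0]]]'

```text
t: 17.8
tool_pos: [632.1, 156.9, 170.7]
ee_rot: [-0.0, 0.087, 0.996, -0.0]
ft_force: [3.2, -0.4, -0.9]
finger_gap: 0.1
grip_force: 1.3
```

```bash
python3 - <<'E'
from h import *
o=get_obs();print(o['tool_pos'],o['ft_force'])
im=grab_frame("scene");cv2.imwrite("pics/s3.png",cv2.resize(im[60:240,250:450],None,fx=3,fy=3,interpolation=cv2.INTER_CUBIC))
E
```

```text
[632.13991388 156.86542847 170.70854863] [ 3.15515537 -0.41838932 -0.91617205]
```

View pics/s3.png

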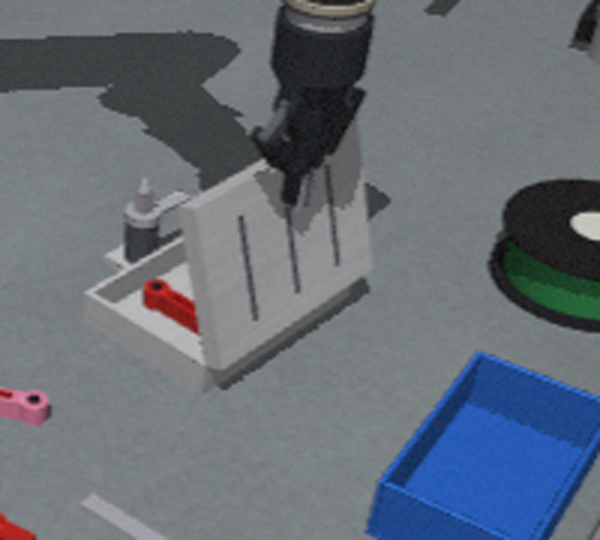

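The lid stands at about 1.3 rad with the fingertips pushing high on its back face, at (290,195). I continue along the arc.

>>> send_rows --steps '[[[0.015,0,0.002,0],[0.031,0,0.006,0],[0.046,0,0.009,0],[0.06,0,0.014,0],[0.075,0,0.02,0],[0.089,0,0.026,0],[0.103,0,0.033,0],[0.117,0,0.04,0],[0.13,0,0.049,0],[0.142,0,0.058,0],[0.155,0,0.067,0],[0.166,0,0.078,0],[0.178,0,0.088,0],[0.188,0,0.1,0],[0.198,0,0.112,0],[0.208,0,0.124,0],[0.216,0,0.137,0]]]'

```text
t: 19.98
tool_pos: [547.3, 171.8, 115.9]
ee_rot: [-0.0, 0.087, 0.996, -0.0]
ft_force: [0.2, 0.4, 2.0]
finger_gap: -0.1
grip_force: 0.6
```

>>> send_rows --steps '[[[0.008,0,0.013,0],[0.016,0,0.027,0],[0.022,0,0.041,0],[0.028,0,0.055,0],[0.034,0,0.07,0],[0.036,0,0.08,0],[0.038,0,0.09,0],[0.038,0,0.09,0]]]'

```text
t: 20.98
tool_pos: [532.2, 174.3, 79.9]
ee_rot: [-0.001, 0.086, 0.996, -0.0]
ft_force: [0.5, 0.7, -0.3]
finger_gap: 0.1
grip_force: 0.0
```

```bash
python3 - <<'E'
from h import *
o=get_obs();print(o['tool_pos'],o['ft_force'])
E
```

```text
[532.15022333 174.33274819  79.86048085] [ 0.45194067  0.69257759 -0.29812666]
```

>>> send_rows --steps '[[[0,0,0.004,0],[0,0,0.008,0],[0,0,0.012,0],[0,0,0.015,0],[0,0,0.015,0],[0,0,0.015,0]]]'

```text
t: 21.72
tool_pos: [532.5, 174.4, 75.1]
ee_rot: [0.0, 0.087, 0.996, -0.0]
ft_force: [-1.0, 0.1, 6.9]
finger_gap: -0.1
grip_force: 3.1
```

>>> send_rows --steps '[[[0,0,0.004,0],[0,0,0.006,0],[0,0,0.008,0],[0,0,0.008,0]]]'

```text
t: 22.22
tool_pos: [532.6, 174.4, 74.9]
ee_rot: [0.001, 0.086, 0.996, -0.0]
ft_force: [-7.0, -1.0, 26.7]
finger_gap: 0.2
grip_force: 13.5
```

>>> send_rows --steps '[[[0,0,0.002,0],[0,0,0.004,0],[0,0,0.004,0],[0,0,0.004,0]]]'

```text
t: 22.72
tool_pos: [532.6, 174.4, 74.8]
ee_rot: [0.001, 0.086, 0.996, 0.0]
ft_force: [-9.4, -1.6, 37.4]
finger_gap: 0.3
grip_force: 18.6
```

The lid hit a solid stop at z 75 (predicted 75), so it is shut. Next I go to the handle.

>>> send_rows --steps '[[[0,0,-0.01,0],[0,0,-0.1,0],[0,0,-0.25,0],[0,0,-0.36,0],[0,0,-0.36,0]]]' --grip_force 60

```text
t: 23.35
tool_pos: [535.4, 174.7, 217.3]
ee_rot: [0.005, 0.086, 0.996, 0.001]
ft_force: [-0.1, 0.3, -1.4]
finger_gap: -0.1
grip_force: 0.0
```

```bash
python3 - <<'E'
from h import *
im=grab_frame("top");K,W=cam("top");blobs(darkmask(im),13,K,W,200,400)
row(590,-200,200,172.6)
cv2.imwrite("pics/t3.png",cv2.resize(im[95:230,90:380],None,fx=2.7,fy=2.7,interpolation=cv2.INTER_CUBIC))
E
```

```text
px [367.  81.] area 289 rect c [ 829.5 -468. ] size [52.5 88.3] mean [ 826.6 -469.5] axis deg 131.3
px [314. 158.] area 301 rect c [ 604.5 -307.5] size [ 35.9 131.4] mean [ 604.2 -307. ] axis deg 172.9
px [ 65. 212.] area 336 rect c [455.  387.7] size [ 45.6 163.8] mean [460.2 390.9] axis deg 93.8
[-0.2999, -0.8978, 0.0377, -0.014] yaw now 170.1 mm 379.0 twist -2.5
```

View pics/t3.png

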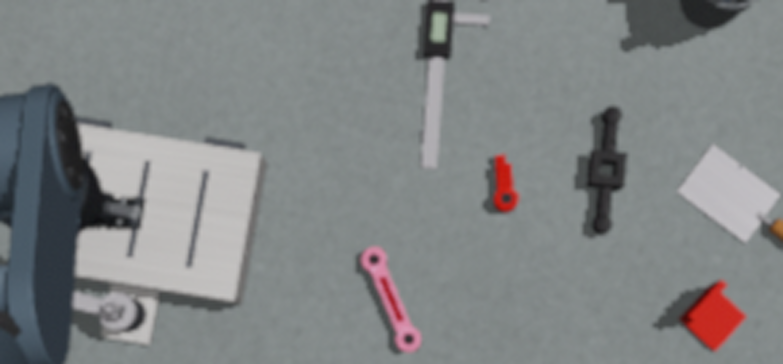

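The lid is shut with its edges aligned at (165,215). The handle still lies at (606,170), and the stub and the rest are untouched.

>>> send_rows --steps '[[[-0.3,-0.9,0.03,-0.014],[-0.3,-0.9,0.03,-0.014],[-0.3,-0.9,0.03,-0.014],[-0.3,-0.9,0.03,-0.014],[-0.3,-0.9,0.03,-0.014],[-0.3,-0.9,0.03,-0.014],[-0.3,-0.9,0.03,-0.014],[-0.3,-0.9,0.03,-0.014],[-0.3,-0.9,0.03,-0.014]]]' --grip -1

```text
t: 24.52
tool_pos: [588.0, -199.0, 200.5]
ee_rot: [-0.001, 0.064, 0.998, 0.001]
ft_force: [0.4, -0.1, 0.2]
finger_gap: 85.2
grip_force: 0.0
```

```bash
python3 - <<'E'
from h import *
row(630,-308,200,172.6)
E
```

```text
[-0.139, -0.2569, 0.0004, 0.0004] yaw now 172.7 mm 117.0 twist 0.1
```

>>> send_rows --steps '[[[-0.139,-0.257,0,0],[-0.139,-0.257,0,0],[-0.139,-0.257,0,0],[-0.139,-0.257,0,0]]]'

```text
t: 25.02
tool_pos: [630.2, -308.0, 200.9]
ee_rot: [-0.001, 0.064, 0.998, 0.001]
ft_force: [0.3, -0.5, -0.2]
finger_gap: 85.5
grip_force: 0.0
```

```bash
python3 - <<'E'
from h import *
T=tool();im=grab_frame("wrist");K,W=cam("wrist",T);print(T[:3,3])
cv2.imwrite("pics/w4.png",im)
E
```

```text
[ 630.24147185 -307.96324435  200.92280928]
```

View pics/w4.png

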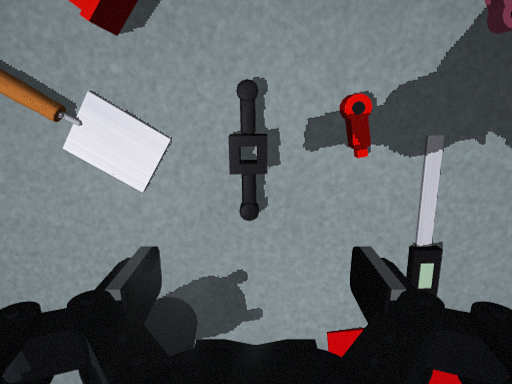

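Wrist view: the handle's ball ends are at (247,90) and (249,211), with the hub top spanning (229–267, 135–173).

```bash
python3 - <<'E'
from h import *
T=tool();K,W=cam("wrist",T)
B=unproj([[247,90],[249.5,211]],13,K,W);d=B[1]-B[0];print(B.round(1),B.mean(0),np.linalg.norm(d),np.degrees(np.arctan2(d[1],d[0])))
H=unproj([[229,135],[267,135],[267,173.5],[229,173.5]],26,K,W);print(H.round(1),H.mean(0))
h=H.mean(0)
row(h[0],h[1],23.5,172)
E
```

```text
[[ 544.6 -304.3   13. ]
 [ 662.3 -317.6   13. ]] [ 603.45167829 -310.96853788   13.        ] 118.35095934603514 -6.433389338698115
[[ 582.4 -325.9   26. ]
 [ 586.9 -291.1   26. ]
 [ 622.9 -295.3   26. ]
 [ 618.3 -331.3   26. ]] [ 602.60998125 -310.89946913   26.        ]
[0.0664, -0.0177, 0.4441, 0.0039] yaw now 172.7 mm 180.0 twist 0.7
```

>>> send_rows --steps '[[[0.066,-0.016,0.15,0],[0.066,-0.016,0.3,0],[0.066,-0.016,0.38,0],[0.066,-0.016,0.43,0],[0.066,-0.016,0.444,0],[0.066,-0.016,0.444,0],[0.066,-0.016,0.444,0],[0.066,-0.016,0.444,0]]]' --grip -0.5

```text
t: 26.08
tool_pos: [604.3, -313.5, 25.3]
ee_rot: [0.001, 0.065, 0.998, -0.001]
ft_force: [-0.1, -0.1, -0.5]
finger_gap: 64.1
grip_force: 0.0
```

>>> send_rows --steps '[[[0,0,0,0],[0,0,0,0],[0,0,0,0],[0,0,0,0],[0,0,0,0],[0,0,0,0]]]' --grip 1 --grip_force 60

```text
t: 26.82
tool_pos: [604.0, -313.4, 24.6]
ee_rot: [0.001, 0.065, 0.998, -0.0]
ft_force: [-0.1, 1.0, 5.3]
finger_gap: 34.6
grip_force: 61.9
```

>>> send_rows --steps '[[[0,0,-0.15,0],[0,0,-0.3,0],[0,0,-0.4,0],[0,0,-0.4,0],[0,0,-0.4,0],[0,0,-0.4,0]]]'

```text
t: 27.58
tool_pos: [602.3, -312.1, 181.2]
ee_rot: [-0.002, 0.065, 0.998, 0.001]
ft_force: [-0.7, 0.4, -0.9]
finger_gap: 34.9
grip_force: 61.3
```

```bash
python3 - <<'E'
from h import *
T=tool();im=grab_frame("wrist");print(T[:3,3])
cv2.imwrite("pics/w5.png",im)
row(520,80,200,170)
E
```

```text
[ 602.29335938 -312.08748693  181.19184077]
[0.3314, 0.9458, -0.043, 0.0144] yaw now 172.6 mm 401.0 twist 2.6
```

View pics/w5.png

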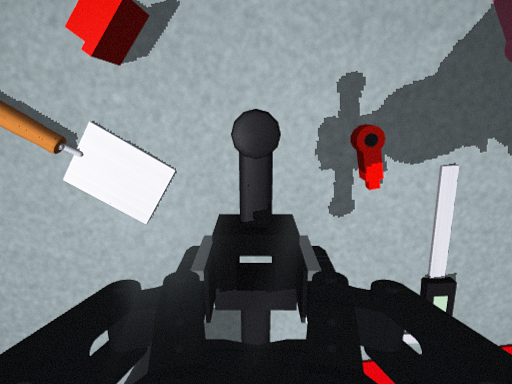

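The handle is held straight, with its ball end at (256,133). I compute the in-hand offset and the tongue direction from the saved pictures.

```bash
python3 - <<'E'
from h import *
p=camera_params("wrist");K=p['mtx'];W=np.linalg.inv(p['hand_eye'])
b=unproj([[256,133]],11.6,K,W);e=unproj([[216,214],[296,214]],-1.4,K,W);print('ball tool',b.round(1),'hub x',b[0,0]-59.2,'front edge',e.round(1),'hub x',e[:,0].mean()-18)
im=cv2.imread("pics/w3.png")
f=np.radians(170);T=np.eye(4);T[:3,0]=[np.cos(f),np.sin(f),0];T[:3,1]=[np.sin(f),-np.cos(f),0];T[:3,2]=[0,0,-1];T[:3,3]=[562.53,179.64,150]
K,W=cam("wrist",T)
for c in range(270,340,8): print(c,[(r,im[r,c].tolist()) for r in (40,46,52,58,64,70,76)])
m=(im.min(2)>150).astype(np.uint8)
up=[];lo=[]
for c in range(280,328,4):
    r=np.nonzero(m[30:90,c])[0]+30
    if len(r):up.append([c,r[0]]);lo.append([c,r[-1]])
for L in(up,lo):
    P=unproj(L,64,K,W);k=np.polyfit(P[:,1],P[:,0],1)[0];print(L[0],L[-1],'dir deg',np.degrees(np.arctan2(1,k)))
E
```

```text
ball tool [[58.9 -0.  11.6]] hub x -0.27533372892427366 front edge [[ 27.6 -16.2  -1.4]
 [ 27.6  16.2  -1.4]] hub x 9.628068605113441
270 [(40, [88, 83, 84]), (46, [107, 101, 103]), (52, [107, 98, 98]), (58, [205, 193, 193]), (64, [204, 194, 195]), (70, [124, 121, 121]), (76, [234, 231, 232])]
278 [(40, [60, 58, 54]), (46, [207, 195, 192]), (52, [210, 198, 197]), (58, [200, 192, 192]), (64, [205, 193, 193]), (70, [61, 53, 50]), (76, [61, 57, 53])]
286 [(40, [62, 60, 53]), (46, [205, 193, 194]), (52, [208, 199, 199]), (58, [204, 191, 191]), (64, [204, 193, 193]), (70, [72, 68, 67]), (76, [128, 123, 113])]
294 [(40, [58, 55, 52]), (46, [205, 194, 195]), (52, [199, 189, 191]), (58, [207, 194, 196]), (64, [201, 189, 189]), (70, [121, 114, 115]), (76, [135, 134, 120])]
302 [(40, [63, 62, 55]), (46, [201, 190, 190]), (52, [201, 191, 192]), (58, [207, 195, 196]), (64, [199, 188, 187]), (70, [157, 145, 150]), (76, [138, 134, 124])]
310 [(40, [69, 63, 59]), (46, [176, 168, 163]), (52, [197, 187, 186]), (58, [201, 191, 193]), (64, [196, 186, 185]), (70, [177, 165, 164]), (76, [138, 132, 122])]
318 [(40, [58, 55, 53]), (46, [164, 153, 152]), (52, [201, 186, 190]), (58, [204, 191, 193]), (64, [198, 186, 188]), (70, [191, 183, 180]), (76, [136, 132, 122])]
326 [(40, [124, 116, 106]), (46, [101, 93, 91]), (52, [202, 192, 190]), (58, [200, 190, 189]), (64, [196, 185, 182]), (70, [196, 187, 186]), (76, [143, 142, 127])]
334 [(40, [134, 130, 116]), (46, [62, 62, 54]), (52, [118, 109, 113]), (58, [50, 52, 44]), (64, [59, 56, 55]), (70, [132, 129, 117]), (76, [133, 130, 118])]
[280, np.int64(42)] [324, np.int64(47)] dir deg 74.3274025932064
[280, np.int64(67)] [324, np.int64(72)] dir deg 74.17023876648317
```

>>> send_rows --steps '[[[0.33,0.94,-0.01,0.03],[0.33,0.94,-0.01,0.03],[0.33,0.94,-0.01,0.03],[0.33,0.94,-0.01,0.03],[0.33,0.94,-0.01,0.03],[0.33,0.94,-0.01,0.03],[0.33,0.94,-0.01,0.03],[0.33,0.94,-0.01,0.03],[0.33,0.94,-0.01,0.03],[0.33,0.94,-0.01,0.03]]]'

```text
t: 28.88
tool_pos: [521.7, 75.6, 187.6]
ee_rot: [-0.0, 0.112, 0.994, -0.0]
ft_force: [1.3, -0.5, -0.5]
finger_gap: 35.1
grip_force: 61.3
```

```bash
python3 - <<'E'
from h import *
print(get_obs()['finger_gap']);row(558,172,190,164.3)
E
```

```text
35.089788442462
[-0.0346, 0.2551, -0.006, 0.0155] yaw now 167.1 mm 103.0 twist 2.8
```

>>> send_rows --steps '[[[-0.035,0.255,-0.006,0.0155],[-0.035,0.255,-0.006,0.0155],[-0.035,0.255,-0.006,0.0155],[-0.035,0.255,-0.006,0.0155],[-0.035,0.255,-0.006,0.0155]]]'

```text
t: 29.5
tool_pos: [557.1, 171.8, 190.1]
ee_rot: [-0.001, 0.137, 0.991, -0.0]
ft_force: [-0.6, -0.1, -1.6]
finger_gap: 34.6
grip_force: 61.2
```

```bash
python3 - <<'E'
from h import *
T=tool();im=grab_frame("wrist");K,W=cam("wrist",T);print(T[:3,3],get_obs()['finger_gap'])
q=proj([[460,187.5,100],[460,187.5,66]],K,W);print(q)
x,y=q[0].astype(int);x0,y0=x-80,max(0,y-60)
v=im.copy();cv2.drawMarker(v,(x,y),(0,0,255),cv2.MARKER_CROSS,6,1)
cv2.imwrite("pics/w6.png",cv2.resize(v[y0:y0+150,x0:x0+200],None,fx=4,fy=4,interpolation=cv2.INTER_CUBIC));print(x0,y0)
row(460,187.5,150,164.3);row(460,187.5,90.6,164.3)
E
```

```text
[557.086268   171.78165016 190.08812503] 34.82170742044414
[[238.21851154  60.03888881]
 [240.6565275   66.80971908]]
158 0
[0.2444, -0.0281, 0.1007, -0.0001] yaw now 164.3 mm 106.0 twist -0.0
[0.2442, -0.028, 0.2492, -0.0001] yaw now 164.3 mm 140.0 twist -0.0
```

View pics/w6.png

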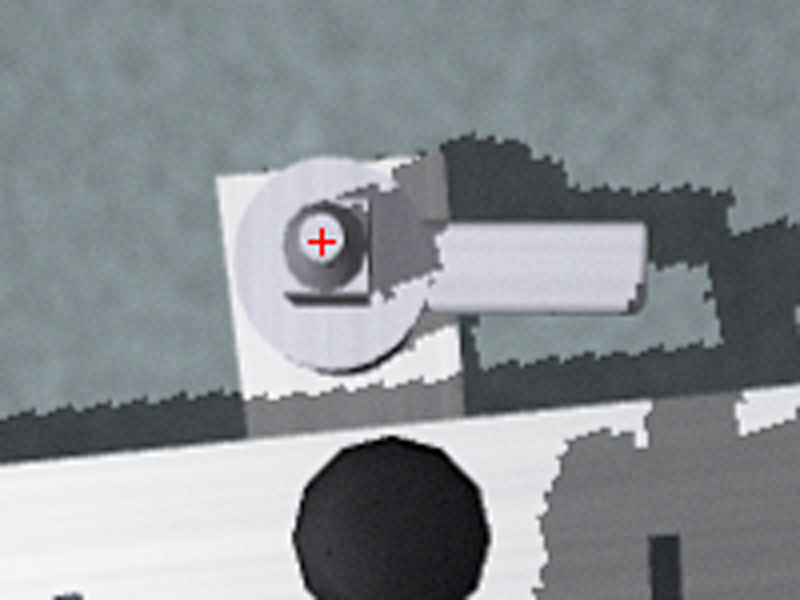

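The predicted tip falls exactly on the shaft tip at crop (321,241), and the tongue and square flats are aligned with the tool. I insert the handle.

>>> send_rows --steps '[[[0.1,-0.014,0.05,0],[0.2,-0.028,0.09,0],[0.244,-0.028,0.1,0],[0.244,-0.028,0.1,0],[0.244,-0.028,0.1,0],[0.244,-0.028,0.1,0]]]'

```text
t: 30.3
tool_pos: [462.7, 188.6, 150.9]
ee_rot: [0.002, 0.136, 0.991, 0.0]
ft_force: [0.8, 0.0, -1.1]
finger_gap: 35.1
grip_force: 61.3
```

```bash
python3 - <<'E'
from h import *
print(get_obs()['tool_pos'],get_obs()['finger_gap']);row(460,187.5,90.6,164.3)
E
```

```text
[462.7327743  188.64431843 150.93206083] 35.138533752345054
[0.0063, -0.0048, 0.1508, 0.0003] yaw now 164.4 mm 60.0 twist 0.1
```

>>> send_rows --steps '[[[0.001,-0.002,0.03,0],[0.001,-0.002,0.05,0],[0.001,-0.002,0.05,0],[0.001,-0.002,0.05,0]]]'

```text
t: 30.8
tool_pos: [459.9, 188.0, 130.1]
ee_rot: [-0.0, 0.136, 0.991, -0.0]
ft_force: [0.3, -0.6, -1.9]
finger_gap: 34.8
grip_force: 61.3
```

```bash
python3 - <<'E'
from h import *
print(get_obs()['tool_pos'],get_obs()['finger_gap'],get_obs()['ft_force']);row(460,187.5,90.6,164.3)
E
```

```text
[459.86064446 188.03183381 130.07408321] 34.75336467160804 [ 0.27214963 -0.56697987 -1.89010438]
[-0.0007, -0.0012, 0.0987, 0.0006] yaw now 164.4 mm 39.0 twist 0.1
```

>>> send_rows --steps '[[[0,-0.001,0.02,0],[0,-0.001,0.035,0],[0,-0.001,0.05,0],[0,-0.001,0.065,0],[0,-0.001,0.08,0],[0,-0.001,0.09,0],[0,-0.001,0.09,0]]]'

```text
t: 31.68
tool_pos: [459.6, 187.6, 94.0]
ee_rot: [-0.0, 0.136, 0.991, -0.0]
ft_force: [-0.9, -0.5, -0.7]
finger_gap: 34.8
grip_force: 61.2
```

>>> send_rows --steps '[[[0,0,0.004,0],[0,0,0.008,0],[0,0,0.01,0],[0,0,0.01,0]]]'

```text
t: 32.17
tool_pos: [459.8, 187.7, 90.6]
ee_rot: [0.0, 0.136, 0.991, 0.0]
ft_force: [-0.5, 0.4, 1.0]
finger_gap: 35.1
grip_force: 61.6
```

>>> send_rows --steps '[[[0,0,0.003,0],[0,0,0.005,0],[0,0,0.005,0],[0,0,0.005,0]]]'

```text
t: 32.67
tool_pos: [459.8, 187.7, 90.5]
ee_rot: [0.001, 0.136, 0.991, 0.0]
ft_force: [-4.5, -0.9, 18.3]
finger_gap: 35.1
grip_force: 63.8
```

The handle is home, at the predicted height with contact force. Now I turn it clockwise.

>>> send_rows --steps '[[[0,0,-0.004,0.03],[0,0,-0.004,0.07],[0,0,-0.004,0.11],[0,0,-0.004,0.15],[0,0,-0.004,0.19],[0,0,-0.004,0.23],[0,0,-0.004,0.27],[0,0,-0.004,0.31],[0,0,-0.004,0.35],[0,0,-0.004,0.38],[0,0,-0.004,0.4],[0,0,-0.004,0.4]]]'

```text
t: 34.17
tool_pos: [460.6, 187.8, 90.5]
ee_rot: [0.001, 0.692, 0.722, 0.001]
ft_force: [0.1, 0.2, 4.9]
finger_gap: 34.8
grip_force: 62.1
```

```bash
python3 - <<'E'
from h import *
o=get_obs();print(o['tool_pos'],o['ft_force'],o['moment'],o['joints'][5]);row(460,187.5,90.6,86)
E
```

```text
[460.55642458 187.80834709  90.549252  ] [0.08141131 0.20092573 4.86221308] [-0.01593827  0.06571429  0.07174919] 0.11947024143679401
[-0.0007, -0.0014, -0.0001, 0.0358] yaw now 92.4 mm 1.0 twist 6.4
```

>>> send_rows --steps '[[[0,-0.001,0,0.015],[0,-0.001,0,0.03],[0,-0.001,0,0.04],[0,-0.001,0,0.05],[0,-0.001,0,0.05]]]'

```text
t: 34.8
tool_pos: [460.6, 187.8, 90.6]
ee_rot: [0.001, 0.746, 0.666, 0.001]
ft_force: [-0.3, 0.9, 5.3]
finger_gap: 35.0
grip_force: 62.0
```

```bash
python3 - <<'E'
from h import *
o=get_obs();T=tool();print(o['tool_pos'],o['ft_force'],o['moment'],np.degrees(np.arctan2(T[1,0],T[0,0])))
E
```

```text
[460.60353268 187.79781767  90.5678424 ] [-0.2696336   0.88256614  5.30026563] [ 0.00502773 -0.06650221  0.02818333] 83.4624845497044
```

>>> send_rows --steps '[[[0,0,0,0.01],[0,0,0,0.02],[0,0,0,0.03],[0,0,0,0.03],[0,0,0,0.03]]]'

```text
t: 35.42
tool_pos: [460.6, 187.8, 90.6]
ee_rot: [0.001, 0.777, 0.63, 0.001]
ft_force: [0.6, -1.3, 5.4]
finger_gap: 34.8
grip_force: 62.0
```

```bash
python3 - <<'E'
from h import *
o=get_obs();T=tool();print(o['ft_force'],o['moment'],np.degrees(np.arctan2(T[1,0],T[0,0])))
E
```

```text
[ 0.6438907  -1.2758142   5.35309248] [-0.00769799 -0.0004856   0.06612177] 78.06544385786819
```

>>> send_rows --steps '[[[0,0,0,0.01],[0,0,0,0.02],[0,0,0,0.025],[0,0,0,0.025],[0,0,0,0.025]]]'

```text
t: 36.05
tool_pos: [460.6, 187.8, 90.6]
ee_rot: [0.001, 0.8, 0.6, 0.001]
ft_force: [0.5, 0.0, 5.3]
finger_gap: 35.0
grip_force: 62.1
```

```bash
python3 - <<'E'
from h import *
T=tool();m=[]
for i in range(3):
    o=get_obs();m.append(o['moment']);im=grab_frame("wrist")
print(np.mean(m,0),np.degrees(np.arctan2(T[1,0],T[0,0])),o['finger_gap'])
im=grab_frame("top");cv2.imwrite("pics/t4.png",im)
E
```

```text
[ 0.05285446 -0.04915771  0.43538266] 73.6927064890126 34.814058274528584
```

Torque rose to 0.44 N·m, so the latch is at its stop. I release and lift off.

>>> send_rows --steps '[[[0,0,0,0],[0,0,0,0],[0,0,0,0],[0,0,0,0],[0,0,-0.05,0],[0,0,-0.12,0],[0,0,-0.25,0],[0,0,-0.35,0],[0,0,-0.35,0]]]' --grip -0.5

```text
t: 37.38
tool_pos: [461.3, 188.0, 233.0]
ee_rot: [0.002, 0.801, 0.598, 0.003]
ft_force: [-0.9, -0.3, -0.2]
finger_gap: 64.1
grip_force: 0.0
```

```bash
python3 - <<'E'
from h import *
row(560,150,235,100)
E
```

```text
[-0.0211, 0.2635, -0.0033, -0.1472] yaw now 73.5 mm 106.0 twist -26.5
```

>>> send_rows --steps '[[[0,0.25,0,-0.5],[0,0.25,0,-0.5],[0,0.25,0,-0.5],[0,0.25,0,-0.5],[0,0.25,0,-0.5],[0,0.25,0,-0.5],[0,0.25,0,-0.5],[0,0.25,0,-0.5],[0,0.25,0,-0.5],[0,0.25,0,-0.5],[0,0.25,0,-0.5],[0,0.25,0,-0.5]]]'

```text
t: 38.88
tool_pos: [555.1, 159.2, 229.5]
ee_rot: [-0.0, 0.144, 0.99, -0.0]
ft_force: [-0.1, 0.5, 0.4]
finger_gap: 64.5
grip_force: 0.0
```

```bash
python3 - <<'E'
from h import *
T=tool();im=grab_frame("wrist");K,W=cam("wrist",T);print(T[:3,3])
a=np.radians(80-80.2)
end=np.array([460+58*np.cos(a),187.5+58*np.sin(a),64])
pts=[[460,187.5,100],[460,187.5,92],end]
for p,c in zip(proj(pts,K,W),[(0,0,255),(0,255,0),(255,0,0)]):
    print(p.round(1));cv2.drawMarker(im,tuple(int(round(v)) for v in p),c,cv2.MARKER_CROSS,5,1)
cv2.imwrite("pics/w7.png",cv2.resize(im[0:220,100:400],None,fx=2.65,fy=2.65,interpolation=cv2.INTER_CUBIC))
E
```

```text
[555.05710414 159.20273645 229.50059018]
[256.   65.5]
[256.   66.9]
[274.1 137.3]
```

View pics/w7.png

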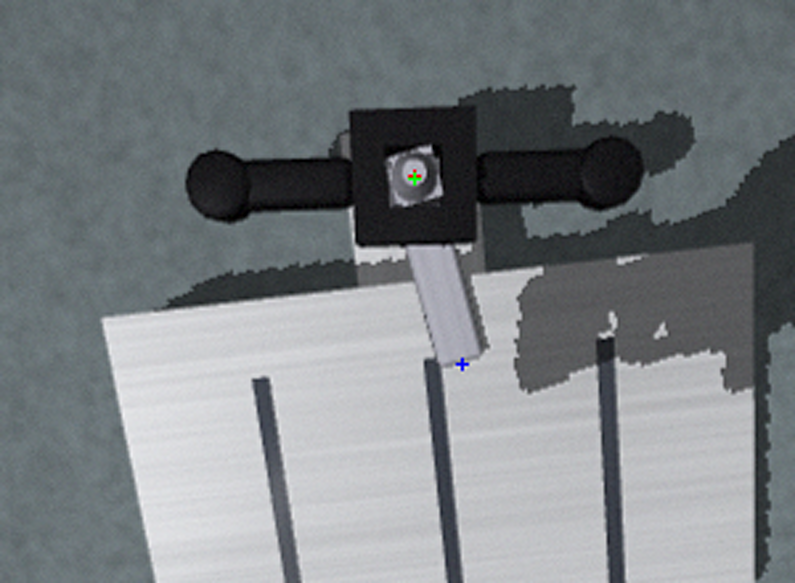

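The last view shows the tongue end at (450,358), on the predicted stop mark over the shut lid. The handle sits level on the shaft with the tip centred in the bore at (413,177), and the gripper is clear.

```bash
python3 -c "
from bench import *
print(job_done())"
```

```text
the job is handed in; nothing more can be done
None
```

I handed the job in: both red link arms present lie side by side in the case, the lid is shut, and the handle is home on the shaft, turned clockwise to its stop with the latch tongue over the case; the hand-in call gave no verdict.

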